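Change the blade of a kitchen slicer

ROBOT

A 6-joint arm with a two-finger parallel gripper is mounted at the origin on a cart in front of the work surface, level with it; the furniture and walls round the work are solid. World frame = base frame: x ahead of the robot, y to its left, z up, the work surface at z = 0. Lengths are in m, angles in rad, forces in N, time in s.
With the tool pointing down it reaches from about 0.25 to 0.775 m from the base axis. Payload 8.9 kg.
Tool frame: the origin (TCP) lies midway between the tips of the shut fingers; the grasp point (between the pads) lies 19 mm behind it; x points along the fingers, z is the direction in which the jaws open and shut, and the axes are right-handed (so a half turn about x gives the same grasp; the last joint's range is limited). The gripper opens to 85 mm and grips with 20 to 120 N. Pads are 22 mm wide; open, the fingers measure 114 mm over their backs; the gripper's body (76 mm by 85 mm) begins 54 mm behind the grasp point. The pads swing forward as they close: fully open they stand 13 mm farther back than shut.
Start: joints at [-0.139, 0.291, -0.153, 1.127, 0, 1.431], TCP at [0.525, 0, 0.231] pointing down, gripper open.
Joint ranges: [-2.52, 2.52], [-0.91, 1.74], [-1.3, 1.37], [-1.96, 2.02], [-1.52, 1.47], [-3.14, 3.14]. Speed limits (rad/s): [2.22, 2.22, 2.79, 3.14, 3.14, 3.14].

INTERFACE

Orientations are given as a rotation vector (axis times angle).
In Python, from rig import arm, cams gives the robot as it stands.
- The arm moves only by the tool servo_tool, never from a script. Its argument "series" is a list of rows, each an object of numbers: "wx", "wy", "wz": the turn, a rotation vector about the world's x, y, z in degrees; "dx", "dy", "dz": the shift along the world's x, y, z in cm; "claw": the finger opening in cm, from 0 to 8.54. A call has 1 to 5 rows; each row shifts and turns the pose as measured when the row begins; what a row does not reach is not made up. A row lasts 1/10 s, in which the tool goes at most 50 mm and 8.59 degrees, less where a joint would pass 70% of its speed; a pose out of reach is approached as far as the arm can. A call with a gripper value outside its range is refused whole. The fingers move at their own pace and stop on an object; "newtons" is the grip in N (left out, the last holds). Time passes only in rows, so rows that do not move let the fingers close. It gives the time, the measured TCP pose, the force and the opening at its end, in the units of the state.
- arm.state(): the state, without advancing time (a new reading comes with each control period).
- cams.get_image(name): name is "scene" or "side" or "wrist"; returns a dict with "img" (384x512x3 uint8, red, green, blue), "z_map" (384x512 float32, m along the optical axis (not along the pixel's ray), 0 where there is no reading), "intrinsics" (3x3 intrinsics, pixels), "extrinsics" (4x4, takes a point from camera to world coordinates). Camera axes: x right, y down, z forward; pixel columns grow to the right and rows downward; lengths in m; the calibration is good to about 2 mm. A picture is of the moment at which its call begins.
- arm.close_job(): hands the job in, once; it reports no verdict.
The state is a dict: "time_s": time; "joint_pos": joint angles; "joint_velocities": joint speeds; "joint_efforts": joint torques, N m; "tool_pos": TCP position; "ee_rot": TCP orientation; "wrist_force": force on the tool from outside, world axes, zero at the start; "ft_torque": the same for the moment, N m; "width": opening from 0.0 (shut) to 1.0 (fully open).
Only numpy, scipy, OpenCV 4.12 (cv2) and the standard library are available. Lean on these libraries where they do the work, as an engineer would, in place of code of your own. Each camera call takes 0.05 s, during which the arm holds its last target. There are 200 camera calls.

TASK

Change the blade in the vegetable slicer: take out the toothed blade (black grip) and lay it flat inside the brown tray, then lay the straight blade (yellow grip) fully down in the slicer's pocket with its notch over the brass pin. Set both blades down rather than dropping them, and do not knock or shift the glass jug, the small cup on the tray or the drinking glass.

Things in the scene. Friction and masses are not known exactly. Their poses are not given: they have to be found in the camera images.
- slicer: White slicer, fixed flat on the worktop, x -70 to +155, 90 wide, 26 high. Origin: underside, below the blade pocket's centre; x points to pin end and black loop handle, z up. Pocket 116 (x) x 66 (y), black floor 16 above the worktop; walls 10 over the floor, top 4 leaning out as lead-in. Seated blade: origin 16 above this origin, x axes same way, 3 mm play all round
- pin (a point): Foot of the brass locating pin, on the pocket floor at x = +47, y = 0 mm of the slicer. Pin 9 mm across, upright, straight for 6 mm and then tapering to a 3 mm tip 12.5 mm above the floor
- toothed_blade: Flat steel blade with small teeth and a black grip fin, 110 (x) x 60 (y) x 5 mm, loose, about 0.14 kg, at first seated in the slicer. Origin: centre of its underside; x points to the notched end, z up. Fin: on the top face over the origin, 50 long (x), 14 wide (y), its top 29 above the underside. Notch: open at the +x end, 12 wide, 20 deep
- straight_blade: Flat steel blade with one straight cutting edge and a yellow grip fin, otherwise the same shape and axes as the toothed blade: 110 x 60 x 5 mm, grip fin 50 x 14 mm with its top 29 mm above the underside, notch at the +x end 12 wide and 20 mm deep. Loose, about 0.14 kg, lying flat on the worktop near the dish rack
- straight_blade_notch (a point): Point on the underside of the straight blade in the middle of its notch, 47 mm from the origin towards +x; comes over the pin's foot when seated
- tray: Brown tray, fixed, 195 (x) x 268 (y) mm; origin at the centre of its underside, z up. Floor 3 mm thick; flat inside from x = -84 to 84 and y = -121 to 121 mm; rim 16 mm high
- glass_cup: Small clear glass cup, 72 mm across, 62 mm high, standing upright on the tray towards one end of it; leave it alone. Origin: centre of its underside
- pitcher: Clear glass jug, 230 mm high, standing on the worktop between the straight blade and the slicer; leave it alone. Origin: on its underside; round body about 120 mm across centred 29 mm from the origin towards +y, handle reaching to y = -93 mm
- table_glass: Clear drinking glass, 81 mm across, 103 mm high, standing upright behind the slicer and tray; leave it alone. Origin: centre of its underside

How it is judged:
By the outcome, as a careful person would: the job done as asked, in the order asked, and still so for the second after the job is handed in, with the robot touching nothing.
It also fails if it takes over 72 s, if anything falls off the work surface, if the arm or the gripper's body presses on something with over 40 N, if the wrist force passes 120 N, or if a joint passes its speed limit or range.

## Working session

There is one attempt and no reset: what is moved stays moved. The work goes in short steps, Python scripts to look and compute and a tool call to move; the robot and the scene stay as the last step left them, time stands still between calls to the robot, and variables do not carry over. Pictures are saved under pics/ and viewed, about 8 in all and at most 12, crops included, and the job is handed in when it is done.

Besides the shell and the picture viewer there is one more tool, called after "Call:" as name(argument=value, ...) on one line, values as JSON. servo_tool: Moves the arm, as the interface text tells. Its arguments: {"type":"object","properties":{"series":{"type":"array"},"newtons":{"type":"number"}},"required":["series"]}

```bash
mkdir -p pics; cat > h.py <<'E'
import numpy as np,cv2
from rig import arm,cams
def grab(n):
    d=cams.get_image(n); np.savez('pics/%s.npz'%n,**d); return d
def load(n): return np.load('pics/%s.npz'%n)
def ray(d,u,v,z):
    K,E=d['intrinsics'],d['extrinsics']
    r=E[:3,:3]@np.linalg.solve(K,[u,v,1]); o=E[:3,3]
    return o+r*(z-o[2])/r[2]
def cloud(d):
    K,E=d['intrinsics'],d['extrinsics'];z=d['z_map'];v,u=np.indices(z.shape)
    p=np.stack([(u-K[0,2])/K[0,0]*z,(v-K[1,2])/K[1,1]*z,z],-1)
    return p@E[:3,:3].T+E[:3,3]
def save(d,f): cv2.imwrite('pics/'+f,cv2.cvtColor(d['img'],cv2.COLOR_RGB2BGR))
E
python3 - <<'E'
from h import *
for n in ['scene','side','wrist']:
    d=grab(n);E=d['extrinsics'];print(n,E[:3,3].round(3),E[:3,2].round(2),d['intrinsics'][0,0])
a=np.hstack([cv2.resize(load(n)['img'],(400,300)) for n in ['side','wrist']])
cv2.imwrite('pics/b.png',cv2.cvtColor(a,cv2.COLOR_RGB2BGR))
save(load('scene'),'a.png'); print(arm.state())
E
```

```text
scene [-0.637 -0.643  0.962] [ 0.75  0.33 -0.58] 452.2495846972359
side [0.646 1.134 1.112] [-0.06 -0.76 -0.65] 459.43562052278384
wrist [0.524 0.074 0.374] [-0.   -0.29 -0.96] 333.1752295235458
{'time_s': 0.15, 'joint_pos': array([-1.39294499e-01,  2.91192885e-01, -1.53945356e-01,  1.12669151e+00,
        1.82832817e-06,  1.43150032e+00]), 'joint_velocities': array([-0.00060653, -0.00358023,  0.00262396, -0.00139599, -0.0001346 ,
        0.00041597]), 'joint_efforts': array([ 1.43475558e-03, -5.37369597e+01,  3.31521606e+01,  1.14745408e-02,
       -1.60248046e-04, -2.47105180e-05]), 'tool_pos': array([5.24670115e-01, 5.35612513e-05, 2.30845234e-01]), 'ee_rot': array([1.12950492e-04, 1.57181948e+00, 1.15312094e-04]), 'wrist_force': array([ 0.03227667, -0.19353525,  0.87674875]), 'ft_torque': array([-0.01304355, -0.02617313,  0.02665774]), 'width': 0.9988274272580024}
```

View pics/a.png

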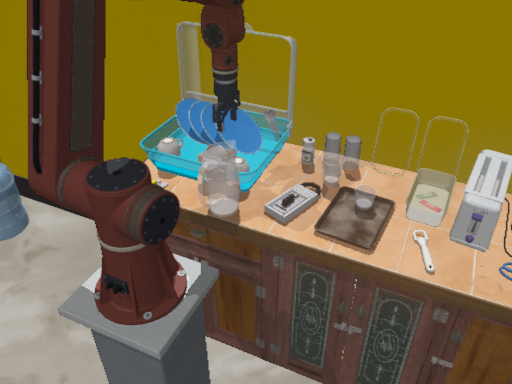

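View pics/b.png

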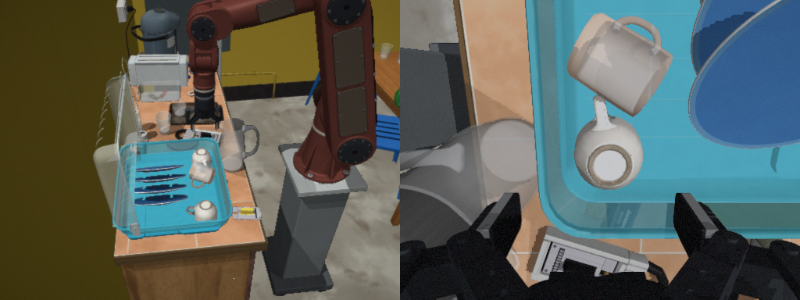

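The scene view shows the slicer at (293,202), the jug at (220,180), the tray at (357,215) with the cup at (366,198), and the drinking glass at (331,172). In the side view the yellow-grip blade is at about (316,272) full-res. The wrist view shows the slicer's near end at the bottom.

```bash
python3 - <<'E'
from h import *
S=load('scene');D=load('side')
c=cv2.resize(S['img'][150:255,185:415],None,fx=3.4,fy=3.4,interpolation=2)[:357]
e=cv2.resize(D['img'][240:300,270:350],None,fx=4,fy=4,interpolation=2)
f=cv2.resize(D['img'][150:210,180:290],None,fx=4,fy=4,interpolation=2)
g=np.zeros((357+240,800,3),np.uint8);g[:c.shape[0],:c.shape[1]]=c[:, :800];g[357:,:320]=e;g[357:,330:770]=f
cv2.imwrite('pics/c.png',g[:,:,::-1])
for n,d in (('scene',S),('side',D)):
    P=cloud(d);h=cv2.cvtColor(d['img'],cv2.COLOR_RGB2HSV)
    ok=(P[...,0]>.2)&(P[...,0]<.9)&(abs(P[...,1])<.7)&(P[...,2]>-.02)&(P[...,2]<.25)
    y=ok&(h[...,0]>20)&(h[...,0]<34)&(h[...,1]>150)&(h[...,2]>120)
    if y.sum(): v,u=np.nonzero(y);print(n,'yellow',y.sum(),P[y].mean(0),P[y].min(0),P[y].max(0),u.mean(),v.mean())
    # white slicer region
    w=ok&(h[...,1]<60)&(h[...,2]>120)&(P[...,2]<.045)&(P[...,2]>.003)
    nl,l,st,ce=cv2.connectedComponentsWithStats(w.astype(np.uint8))
    for i in range(1,nl):
        if st[i,4]>60:
            p=P[l==i];print(' white',st[i,4],ce[i].round(),p.mean(0).round(3),p[:,2].max().round(3),cv2.minAreaRect((p[:,:2]*1000).astype(np.float32)))
for p in [(366,198),(331,160),(223,205),(355,240)]: print(p,cloud(S)[p[1],p[0]].round(3), ray(S,*p,0).round(3))
E
```

```text
scene yellow 4157 [ 0.89573027 -0.15423029  0.14411847] [ 0.39364001 -0.69977422 -0.01989792] [0.8999982  0.69996999 0.24986628] 314.5273033437575 116.19196535963435
 white 116 [350. 163.] [ 0.812 -0.367  0.026] 0.045 ((812.9584350585938, -368.76470947265625), (25.857912063598633, 50.303871154785156), 14.77627182006836)
 white 103 [330. 180.] [ 0.67  -0.332  0.026] 0.045 ((671.2479858398438, -331.44854736328125), (18.76914405822754, 49.863521575927734), 8.857550621032715)
 white 309 [427. 191.] [ 0.774 -0.658  0.009] 0.037 ((754.3107299804688, -657.7205810546875), (155.4272918701172, 84.7963638305664), 0.24317799508571625)
 white 757 [291. 200.] [ 0.51  -0.244  0.024] 0.044 ((519.830810546875, -238.4422149658203), (111.30097198486328, 191.81704711914062), 70.8532943725586)
 white 126 [361. 202.] [ 0.591 -0.462  0.027] 0.045 ((602.9668579101562, -448.9735107421875), (92.86526489257812, 39.977622985839844), 58.729637145996094)
 white 226 [224. 210.] [ 0.363 -0.064  0.025] 0.045 ((369.58251953125, -61.105712890625), (38.10862350463867, 93.73641204833984), 27.011354446411133)
 white 330 
[... 865 characters left out ...]
34375), 67.93168640136719)
 white 212 [267. 171.] [ 0.481 -0.253  0.024] 0.033 ((490.44683837890625, -246.6422576904297), (82.95732879638672, 140.2880859375), 64.79415893554688)
 white 134 [297. 214.] [0.409 0.005 0.03 ] 0.045 ((406.8129577636719, 3.557443618774414), (27.566879272460938, 82.56886291503906), 84.76685333251953)
 white 232 [319. 275.] [0.382 0.257 0.006] 0.012 ((390.8961486816406, 243.9558868408203), (61.974609375, 109.65442657470703), 82.53669738769531)
(366, 198) [ 0.572 -0.479  0.063] [ 0.657 -0.468 -0.   ]
(331, 160) [ 0.725 -0.313  0.076] [ 0.842 -0.284  0.   ]
(223, 205) [ 0.354 -0.068  0.055] [ 0.415 -0.033  0.   ]
(355, 240) [ 0.429 -0.488  0.001] [ 0.431 -0.487  0.   ]
```

View pics/c.png

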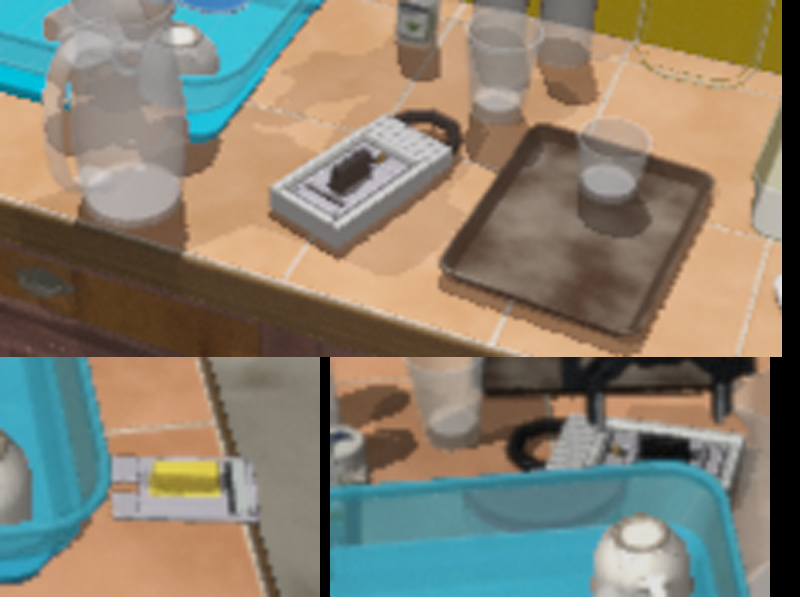

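Call:
servo_tool(series=[{"dz": 4, "dx": 2, "dy": -1}, {"dy": -5}, {"dy": -5}, {"dy": -5}, {"dy": -4, "dx": -2}])

```text
invalid input at $.series[0]: expected keys wx, wy, wz, dx, dy, dz, claw
```

Call:
servo_tool(series=[{}])

```text
invalid input at $.series[0]: expected keys wx, wy, wz, dx, dy, dz, claw
```

```bash
python3 - <<'E'
from h import *
d=grab('wrist');save(d,'d.png');s=arm.state();print(s['time_s'],s['tool_pos'],s['ee_rot'],s['joint_velocities'].round(3))
D=grab('side');P=cloud(D)
h=cv2.cvtColor(D['img'],cv2.COLOR_RGB2HSV)
y=(h[...,0]>20)&(h[...,0]<34)&(h[...,1]>150)&(h[...,2]>120);y[:240]=0;y[310:]=0;y[:,:270]=0;y[:,360:]=0
print('yellow', y.sum(), P[y][P[y][:,2]>.024].mean(0))
b=(P[...,2]>.002)&(P[...,2]<.009)&(abs(P[...,1]-.247)<.045)&(abs(P[...,0]-.39)<.075)&(h[...,1]<60)
p=P[b];print('blade',len(p),p.min(0),p.max(0),cv2.minAreaRect((p[:,:2]*1000).astype(np.float32)))
E
```

```text
0.2 [5.24742923e-01 1.49066917e-05 2.30956672e-01] [8.42242623e-05 1.57156887e+00 4.04441580e-05] [-0.002  0.     0.002 -0.001  0.001 -0.   ]
yellow 110 [0.39629481 0.26330084 0.04827913]
blade 334 [0.33440227 0.20763321 0.00200847] [0.44878798 0.280527   0.00895801] ((390.6044921875, 242.52040100097656), (62.493282318115234, 109.45503234863281), 81.96039581298828)
```

View pics/d.png

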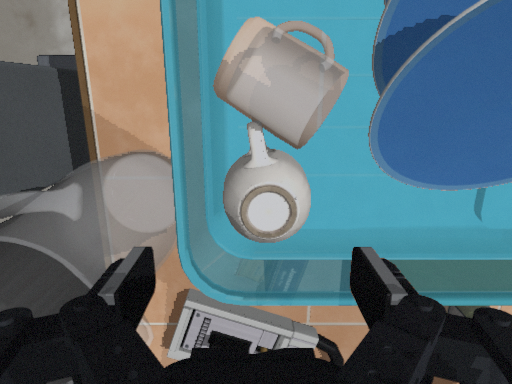

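The wrist image is unchanged because the move was refused: every row needs all the keys. I'll resend it with the full set, turning the jaws towards the slicer's y at the same time.

Call:
servo_tool(series=[{"dx": 2, "dy": -1, "dz": 4, "wx": 0, "wy": 0, "wz": 8, "claw": 8.5}, {"dx": 1, "dy": -4.8, "dz": 0, "wx": 0, "wy": 0, "wz": 8, "claw": 8.5}, {"dx": 0, "dy": -5, "dz": 0, "wx": 0, "wy": 0, "wz": 8, "claw": 8.5}, {"dx": -1, "dy": -4.8, "dz": 0, "wx": 0, "wy": 0, "wz": 8, "claw": 6}, {"dx": -2, "dy": -4, "dz": 0, "wx": 0, "wy": 0, "wz": 8, "claw": 4}], newtons=40)

```text
time_s: 0.75
tool_pos: [0.5236, -0.1892, 0.2687]
ee_rot: [-0.555, 1.508, 0.553]
wrist_force: [0.2, -0.5, 0.3]
width: 0.686
```

Call:
servo_tool(series=[{"dx": -2, "dy": -4, "dz": 0, "wx": 0, "wy": 0, "wz": 8, "claw": 4}, {"dx": -2, "dy": 0, "dz": 0, "wx": 0, "wy": 0, "wz": 8, "claw": 4}, {"dx": 0, "dy": 0, "dz": 0, "wx": 0, "wy": 0, "wz": 8, "claw": 4}, {"dx": 0, "dy": 0, "dz": 0, "wx": 0, "wy": 0, "wz": 8, "claw": 4}, {"dx": 0, "dy": 0, "dz": 0, "wx": 0, "wy": 0, "wz": 0, "claw": 4}])

```text
time_s: 1.25
tool_pos: [0.4797, -0.2352, 0.2676]
ee_rot: [-0.994, 1.345, 0.989]
wrist_force: [0.2, 0.6, -0.2]
width: 0.472
```

```bash
python3 - <<'E'
from h import *
d=grab('wrist');save(d,'e.png');s=arm.state();print(s)
E
```

```text
{'time_s': 1.3, 'joint_pos': array([-0.58590625,  0.29296207, -0.0543278 ,  1.22395327, -0.0108166 ,
       -0.28754543]), 'joint_velocities': array([ 0.00957918,  0.0039225 ,  0.00410279, -0.00129452, -0.00061173,
        0.06136927]), 'joint_efforts': array([-9.48246103e-02, -5.48391902e+01,  3.39105999e+01,  4.82294381e-04,
       -2.06244184e-02, -9.04327556e-01]), 'tool_pos': array([ 0.47984018, -0.23515571,  0.26764452]), 'ee_rot': array([-0.99087759,  1.34630362,  0.98542987]), 'wrist_force': array([-0.06781236, -0.43163508,  0.89495445]), 'ft_torque': array([0.01264611, 0.004531  , 0.03658884]), 'width': 0.4693044221467866}
```

View pics/e.png

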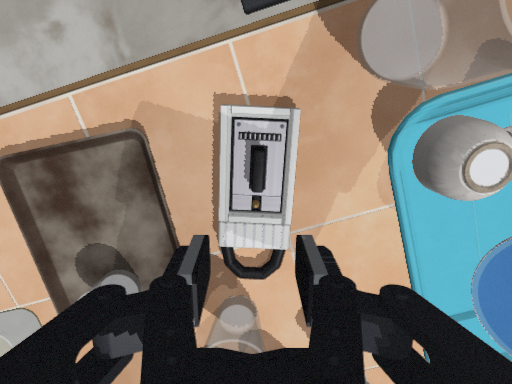

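The wrist view shows the toothed blade seated: fin at (259,168), pin at (256,203), slicer rim corners near (221,106), (300,110), (219,222). The tray is on the left with its near edge at x≈150–180, and the straight blade is out of view.

```bash
cat > m.py <<'E'
from h import *
from scipy.spatial.transform import Rotation as R
def rect(pts):
    c,s,a=cv2.minAreaRect((pts[:,:2]*1000).astype(np.float32))
    b=cv2.boxPoints((c,s,a));e=[b[1]-b[0],b[2]-b[1]];e=max(e,key=np.linalg.norm)
    y=np.degrees(np.arctan2(e[1],e[0])); y=(y+90)%180-90
    return np.round(c,1),np.round(s,1),round(float(y),1)
def cast(d,m,z):
    v,u=np.nonzero(m);return np.array([ray(d,a,b,z) for a,b in zip(u,v)])
def toolyaw(s):
    z=R.from_rotvec(s['ee_rot']).as_matrix()[:,2];return np.degrees(np.arctan2(z[1],z[0]))
E
python3 - <<'E'
from m import *
d=load('wrist');h=cv2.cvtColor(d['img'],cv2.COLOR_RGB2HSV);P=cloud(d);s=arm.state()
print('tool jaw yaw',toolyaw(s),R.from_rotvec(s['ee_rot']).as_matrix()[:,0])
box=np.zeros(h.shape[:2],bool);box[95:260,205:310]=1
rim=box&(h[...,1]<60)&(h[...,2]>130)&(abs(P[...,2]-.026)<.004)
print('rim',rect(P[rim]),np.median(P[rim][:,2]))
fin=np.zeros_like(box);fin[135:205,235:280]=1;fin&=(h[...,2]<60)&(P[...,2]>.039)&(P[...,2]<.06)
print('fin',fin.sum(),rect(cast(d,fin,.045)),rect(P[fin]),np.median(P[fin][:,2]))
st=box&(h[...,1]<50)&(h[...,2]>100)&(abs(P[...,2]-.021)<.0025)
print('steel',rect(P[st]))
pin=box&(h[...,0]>10)&(h[...,0]<30)&(h[...,1]>120);pin[:190]=0;pin[215:]=0;pin[:,:245]=0;pin[:,270:]=0
print('pin',pin.sum(),cast(d,pin,.0265).mean(0))
for p in [(390,40),(238,318),(107,300)]: print(p,ray(d,*p,0).round(3),P[p[1],p[0]].round(3))
tr=(P[...,2]>.012)&(P[...,2]<.022);tr[:, 185:]=0;tr[:110]=0;tr[290:]=0
print('trayrim',rect(P[tr]))
S=load('scene');P=cloud(S);h=cv2.cvtColor(S['img'],cv2.COLOR_RGB2HSV)
t=(P[...,2]>-.003)&(P[...,2]<.022)&(h[...,2]<105);t[:180]=0;t[252:]=0;t[:,:310]=0;t[:,400:]=0
n,l,q,c=cv2.connectedComponentsWithStats(t.astype(np.uint8));i=1+q[1:,4].argmax();print('tray scene',q[i],rect(P[l==i]))
E
```

```text
tool jaw yaw 72.9063487555122 [-0.00635323 -0.00876529 -0.9999414 ]
rim (array([ 510.3, -241.2]), array([ 90. , 175.7]), -19.3) 0.02557785377552868
fin 498 (array([ 492.7, -234.3]), array([14.9, 48.6]), -19.1) (array([ 493.3, -234.4]), array([15.1, 48.1]), -19.1) 0.045088605521820785
steel (array([ 511.2, -241.5]), array([ 89.8, 177.6]), -19.4)
pin 34 [ 0.53536719 -0.25026995  0.0265    ]
(390, 40) [ 0.4   -0.051  0.   ] [ 0.403 -0.095  0.112]
(238, 318) [ 0.705 -0.327  0.   ] [ 0.662 -0.311  0.06 ]
(107, 300) [ 0.624 -0.499  0.   ] [ 0.455 -0.273  0.324]
trayrim (array([ 505.9, -456.8]), array([197. , 213.4]), -4.8)
tray scene [ 315  187   79   62 1259] (array([ 533.2, -459.6]), array([193.2, 270.4]), -4.2)
```

Call:
servo_tool(series=[{"dx": 1.3, "dy": 0.1, "dz": -4, "wx": 0.5, "wy": -0.4, "wz": -2.1, "claw": 3}, {"dx": 0, "dy": 0, "dz": -4.8, "wx": 0, "wy": 0, "wz": 0, "claw": 3}, {"dx": 0, "dy": 0, "dz": -4.8, "wx": 0, "wy": 0, "wz": 0, "claw": 3}, {"dx": 0, "dy": 0, "dz": -4.5, "wx": 0, "wy": 0, "wz": 0, "claw": 3}, {"dx": 0, "dy": 0, "dz": -1, "wx": 0, "wy": 0, "wz": 0, "claw": 3}])

```text
time_s: 1.8
tool_pos: [0.4958, -0.2342, 0.074]
ee_rot: [-0.948, 1.353, 0.934]
wrist_force: [-0.1, 0.3, 0.7]
width: 0.352
```

```bash
python3 - <<'E'
from m import *
s=arm.state();print(s['tool_pos'],toolyaw(s),R.from_rotvec(s['ee_rot']).as_matrix()[:,0],s['width'])
E
```

```text
[ 0.49584929 -0.23420805  0.07398386] 69.49668686849121 [ 0.00845877 -0.00440375 -0.99995453] 0.35206879364407795
```

Call:
servo_tool(series=[{"dx": -0.25, "dy": 0, "dz": -2, "wx": 0.2, "wy": 0.4, "wz": 1.2, "claw": 3}, {"dx": 0, "dy": 0, "dz": -1.5, "wx": 0, "wy": 0, "wz": 0, "claw": 3}, {"dx": 0, "dy": 0, "dz": 0, "wx": 0, "wy": 0, "wz": 0, "claw": 3}])

```text
time_s: 2.1
tool_pos: [0.4942, -0.2339, 0.0391]
ee_rot: [-0.953, 1.352, 0.952]
wrist_force: [0.7, -0.2, -0.3]
width: 0.352
```

```bash
python3 - <<'E'
from m import *
s=arm.state();print(s['tool_pos'],toolyaw(s),R.from_rotvec(s['ee_rot']).as_matrix()[:,0],s['width'])
E
```

```text
[ 0.49423472 -0.23393182  0.03908813] 70.29899445231304 [ 6.69195949e-04 -1.61969252e-04 -9.99999763e-01] 0.35155910389105943
```

Aligned. I'll go down the last 14 mm, grip, then lift slowly.

Call:
servo_tool(series=[{"dx": -0.1, "dy": 0, "dz": -1.0, "wx": 0, "wy": 0, "wz": 0.5, "claw": 3}, {"dx": 0, "dy": 0, "dz": -0.4, "wx": 0, "wy": 0, "wz": 0, "claw": 3}, {"dx": 0, "dy": 0, "dz": 0, "wx": 0, "wy": 0, "wz": 0, "claw": 1}, {"dx": 0, "dy": 0, "dz": 0, "wx": 0, "wy": 0, "wz": 0, "claw": 0.5}, {"dx": 0, "dy": 0, "dz": 0, "wx": 0, "wy": 0, "wz": 0, "claw": 0.5}], newtons=60)

```text
time_s: 2.6
tool_pos: [0.4964, -0.2356, 0.0289]
ee_rot: [-0.962, 1.347, 0.951]
wrist_force: [0.5, 0.2, -0.3]
width: 0.144
```

Call:
servo_tool(series=[{"dx": 0, "dy": 0, "dz": 0, "wx": 0, "wy": 0, "wz": 0, "claw": 0.5}, {"dx": 0, "dy": 0, "dz": 0.5, "wx": 0, "wy": 0, "wz": 0, "claw": 0.5}, {"dx": 0, "dy": 0, "dz": 1.5, "wx": 0, "wy": 0, "wz": 0, "claw": 0.5}, {"dx": 0, "dy": 0, "dz": 3, "wx": 0, "wy": 0, "wz": 0, "claw": 0.5}, {"dx": 0, "dy": 0, "dz": 3, "wx": 0, "wy": 0, "wz": 0, "claw": 0.5}])

```text
time_s: 3.1
tool_pos: [0.4935, -0.2339, 0.1088]
ee_rot: [-0.956, 1.35, 0.957]
wrist_force: [0.9, -0.4, -1.4]
width: 0.145
```

```bash
python3 - <<'E'
from m import *
s=arm.state();print(s['tool_pos'],toolyaw(s),R.from_rotvec(s['ee_rot']).as_matrix()[:,0],s['width'],s['wrist_force'],s['joint_pos'])
d=grab('wrist')
S=load('scene')
for n in ['wrist']:
    pass
a=np.hstack([cv2.resize(d['img'],(400,300)),cv2.resize(grab('scene')['img'][140:260,260:420],(400,300))]);cv2.imwrite('pics/f.png',a[:,:,::-1])
E
```

```text
[ 0.49352298 -0.23385801  0.10877835] 70.62884796327376 [-3.93612308e-05  3.21570510e-04 -9.99999948e-01] 0.1445940410568193 [ 0.91774416 -0.42021215 -1.43460662] [-5.76546820e-01  4.29037009e-01 -2.91261647e-01  8.50705967e-01
  2.48131591e-04 -2.38456483e-01]
```

View pics/f.png

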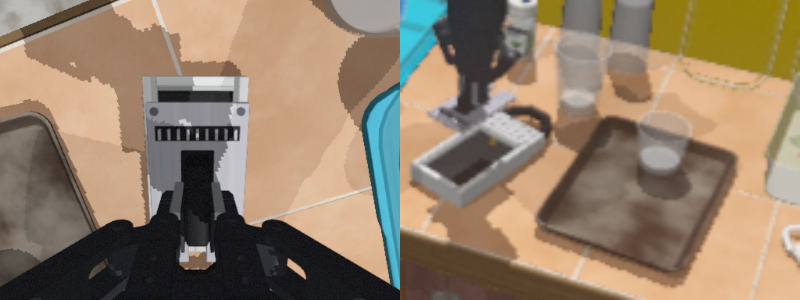

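The picture shows the toothed blade held level above the empty pocket; in the scene view the cup is on the far half of the tray. I'll carry it to the tray's near half, turned about 75° so it lies crosswise.

Call:
servo_tool(series=[{"dx": -0.25, "dy": -2.5, "dz": 0, "wx": 0, "wy": 0, "wz": -8.3, "claw": 0.5}, {"dx": -0.25, "dy": -2.5, "dz": 0, "wx": 0, "wy": 0, "wz": -8.3, "claw": 0.5}, {"dx": -0.25, "dy": -2.5, "dz": 0, "wx": 0, "wy": 0, "wz": -8.3, "claw": 0.5}, {"dx": -0.25, "dy": -2.5, "dz": 0, "wx": 0, "wy": 0, "wz": -8.3, "claw": 0.5}, {"dx": -0.25, "dy": -2.5, "dz": 0, "wx": 0, "wy": 0, "wz": -8.3, "claw": 0.5}])

```text
time_s: 3.7
tool_pos: [0.4832, -0.361, 0.1122]
ee_rot: [-0.389, 1.535, 0.378]
wrist_force: [-0.1, -0.6, -1.6]
width: 0.145
```

Call:
servo_tool(series=[{"dx": -0.25, "dy": -2.5, "dz": 0, "wx": 0, "wy": 0, "wz": -8.3, "claw": 0.5}, {"dx": -0.25, "dy": -2.5, "dz": 0, "wx": 0, "wy": 0, "wz": -8.3, "claw": 0.5}, {"dx": -0.25, "dy": -2.5, "dz": 0, "wx": 0, "wy": 0, "wz": -8.3, "claw": 0.5}, {"dx": -0.25, "dy": -2.5, "dz": 0, "wx": 0, "wy": 0, "wz": -8.3, "claw": 0.5}, {"dx": 0, "dy": 0, "dz": 0, "wx": 0, "wy": 0, "wz": 0, "claw": 0.5}])

```text
time_s: 4.2
tool_pos: [0.4706, -0.4672, 0.1095]
ee_rot: [0.088, 1.571, -0.097]
wrist_force: [-0.1, 0.2, -0.8]
width: 0.145
```

```bash
python3 - <<'E'
from m import *
s=arm.state();print(s['tool_pos'],toolyaw(s),R.from_rotvec(s['ee_rot']).as_matrix()[:,0],s['width'],s['joint_pos'].round(2))
d=grab('wrist');P=cloud(d)
S=grab('scene')
a=np.hstack([cv2.resize(d['img'],(400,300)),cv2.resize(S['img'][140:260,260:420],(400,300))]);cv2.imwrite('pics/g.png',a[:,:,::-1])
S=np.load('pics/side.npz');P=cloud(S);t=(P[...,2]>.03)&(P[...,2]<.07)&(P[...,0]>.5)&(P[...,0]<.68)&(P[...,1]>-.54)&(P[...,1]<-.4)
print('cup side',t.sum(),P[t].min(0),P[t].max(0))
E
```

```text
[ 0.47062711 -0.46716265  0.109453  ] -6.743926436114788 [-0.00280036 -0.00548899 -0.99998101] 0.14530586944402538 [-0.89  0.63  0.06  1.   -0.01  0.8 ]
cup side 225 [ 0.57720863 -0.51449989  0.03004396] [ 0.64476459 -0.42694664  0.06991144]
```

View pics/g.png

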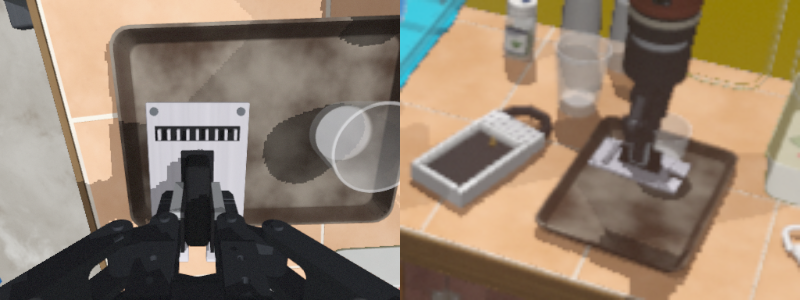

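The wrist view shows the blade over the tray's free half, with the cup well to the right at (350,140). Lowering it.

Call:
servo_tool(series=[{"dx": 0, "dy": 0.5, "dz": -3, "wx": 0.3, "wy": -0.2, "wz": 2, "claw": 0.5}, {"dx": 0, "dy": 0, "dz": -3, "wx": 0, "wy": 0, "wz": 0, "claw": 0.5}, {"dx": 0, "dy": 0, "dz": -2, "wx": 0, "wy": 0, "wz": 0, "claw": 0.5}, {"dx": 0, "dy": 0, "dz": 0, "wx": 0, "wy": 0, "wz": 0, "claw": 0.5}])

```text
time_s: 4.7
tool_pos: [0.4717, -0.4542, 0.0276]
ee_rot: [0.051, 1.57, -0.046]
wrist_force: [-0.4, -0.9, -1.0]
width: 0.15
```

```bash
python3 - <<'E'
from m import *
s=arm.state();print(s['tool_pos'],toolyaw(s),R.from_rotvec(s['ee_rot']).as_matrix()[:,0],s['wrist_force'])
E
```

```text
[ 0.47171901 -0.4542352   0.02760404] -3.503725981696822 [ 7.46009952e-04  3.18401656e-03 -9.99994653e-01] [-0.38494875 -0.93098046 -1.02879909]
```

Call:
servo_tool(series=[{"dx": 0, "dy": 0, "dz": -0.5, "wx": -0.2, "wy": 0, "wz": 0, "claw": 0.5}, {"dx": 0, "dy": 0, "dz": -0.3, "wx": 0, "wy": 0, "wz": 0, "claw": 0.5}, {"dx": 0, "dy": 0, "dz": -0.2, "wx": 0, "wy": 0, "wz": 0, "claw": 0.5}])

```text
time_s: 5.0
tool_pos: [0.4731, -0.4533, 0.0195]
ee_rot: [0.043, 1.568, -0.046]
wrist_force: [-0.5, 0.1, -1.1]
width: 0.149
```

Call:
servo_tool(series=[{"dx": 0, "dy": 0, "dz": -0.2, "wx": 0, "wy": 0, "wz": 0, "claw": 0.5}])

```text
time_s: 5.1
tool_pos: [0.4736, -0.4536, 0.0182]
ee_rot: [0.042, 1.567, -0.046]
wrist_force: [0.3, -0.0, -0.6]
width: 0.144
```

Call:
servo_tool(series=[{"dx": 0, "dy": 0, "dz": -0.1, "wx": 0, "wy": 0, "wz": 0, "claw": 0.5}])

```text
time_s: 5.2
tool_pos: [0.4738, -0.4539, 0.0177]
ee_rot: [0.041, 1.567, -0.047]
wrist_force: [0.0, -0.3, -0.5]
width: 0.147
```

Call:
servo_tool(series=[{"dx": 0, "dy": 0, "dz": -0.2, "wx": 0, "wy": 0, "wz": 0, "claw": 0.5}])

```text
time_s: 5.3
tool_pos: [0.474, -0.4542, 0.0161]
ee_rot: [0.041, 1.566, -0.047]
wrist_force: [0.4, 0.5, -0.7]
width: 0.147
```

Call:
servo_tool(series=[{"dx": 0, "dy": 0, "dz": -0.15, "wx": 0, "wy": 0, "wz": 0, "claw": 0.5}])

```text
time_s: 5.4
tool_pos: [0.4742, -0.4543, 0.0151]
ee_rot: [0.041, 1.566, -0.048]
wrist_force: [-3.8, 4.8, 17.7]
width: 0.145
```

Call:
servo_tool(series=[{"dx": 0, "dy": 0, "dz": -0.15, "wx": 0, "wy": 0, "wz": 0, "claw": 0.5}])

```text
time_s: 5.5
tool_pos: [0.4742, -0.4544, 0.015]
ee_rot: [0.04, 1.565, -0.048]
wrist_force: [-5.2, 6.8, 24.1]
width: 0.148
```

Contact at TCP z ≈ 15 mm. Releasing and lifting.

Call:
servo_tool(series=[{"dx": 0, "dy": 0, "dz": 0, "wx": 0, "wy": 0, "wz": 0, "claw": 2}, {"dx": 0, "dy": 0, "dz": 0, "wx": 0, "wy": 0, "wz": 0, "claw": 3.2}, {"dx": 0, "dy": 0, "dz": 0.3, "wx": 0, "wy": 0, "wz": 0, "claw": 3.2}, {"dx": 0, "dy": 0, "dz": 2, "wx": 0, "wy": 0, "wz": 0, "claw": 3.2}, {"dx": 0, "dy": 0, "dz": 4, "wx": 0, "wy": 0, "wz": 0, "claw": 3.2}])

```text
time_s: 6.0
tool_pos: [0.4717, -0.4519, 0.0749]
ee_rot: [0.046, 1.571, -0.043]
wrist_force: [0.5, -1.3, -0.3]
width: 0.375
```

```bash
python3 - <<'E'
from m import *
s=arm.state();print(s['tool_pos'],toolyaw(s),s['joint_pos'].round(2),s['wrist_force'])
d=grab('wrist');h=cv2.cvtColor(d['img'],cv2.COLOR_RGB2HSV);P=cloud(d)
m=(h[...,1]<50)&(h[...,2]>110)&(P[...,2]>.004)&(P[...,2]<.014)&(abs(P[...,0]-.473)<.06)&(abs(P[...,1]+.455)<.08)
print(m.sum(),rect(P[m]),np.percentile(P[m][:,2],[5,50,95]))
# jug from wrist view saved earlier in scene: 
S=load('scene')
E
```

```text
[ 0.47169821 -0.45185017  0.07487519] -3.2456374938460835 [-0.88  0.65 -0.01  0.92  0.    0.75] [ 0.49410691 -1.32397755 -0.293041  ]
12325 (array([ 473.6, -455. ]), array([159.9, 118.7]), 90.0) [0.00411198 0.00825155 0.00963912]
```

Toothed blade is flat on the tray floor (top face at z ≈ 8 mm, as expected). Now up, over the jug at z ≈ 0.33, to the straight blade.

Call:
servo_tool(series=[{"dx": 0, "dy": 0, "dz": 5, "wx": 0, "wy": 0, "wz": 8.5, "claw": 3.2}, {"dx": 0, "dy": 0, "dz": 5, "wx": 0, "wy": 0, "wz": 8.5, "claw": 3.2}, {"dx": 0, "dy": 0, "dz": 5, "wx": 0, "wy": 0, "wz": 8.5, "claw": 3.2}, {"dx": 0, "dy": 1, "dz": 4.9, "wx": 0, "wy": 0, "wz": 8.5, "claw": 3.2}, {"dx": 0, "dy": 2, "dz": 4.5, "wx": 0, "wy": 0, "wz": 8.5, "claw": 3.2}])

```text
time_s: 6.55
tool_pos: [0.4715, -0.4242, 0.3215]
ee_rot: [-0.545, 1.499, 0.544]
wrist_force: [1.3, -0.1, 0.2]
width: 0.373
```

Call:
servo_tool(series=[{"dx": 0, "dy": 4.5, "dz": 2, "wx": 0, "wy": 0, "wz": 8.5, "claw": 3.2}, {"dx": 0, "dy": 5, "dz": 0, "wx": 0, "wy": 0, "wz": 8.5, "claw": 3.2}, {"dx": 0, "dy": 5, "dz": 0, "wx": 0, "wy": 0, "wz": 8.5, "claw": 3.2}, {"dx": 0, "dy": 5, "dz": 0, "wx": 0, "wy": 0, "wz": 8.5, "claw": 3.2}, {"dx": 0, "dy": 5, "dz": 0, "wx": 0, "wy": 0, "wz": 8.5, "claw": 3.2}])

```text
time_s: 7.05
tool_pos: [0.4727, -0.1803, 0.3504]
ee_rot: [-1.128, 1.254, 1.102]
wrist_force: [0.7, 1.1, 0.3]
width: 0.379
```

Call:
servo_tool(series=[{"dx": 0, "dy": 5, "dz": 0, "wx": 0, "wy": 0, "wz": 0, "claw": 3.2}, {"dx": 0, "dy": 5, "dz": 0, "wx": 0, "wy": 0, "wz": 0, "claw": 3.2}, {"dx": 0, "dy": 5, "dz": 0, "wx": 0, "wy": 0, "wz": 0, "claw": 3.2}, {"dx": 0, "dy": 5, "dz": 0, "wx": 0, "wy": 0, "wz": 0, "claw": 3.2}, {"dx": 0, "dy": 5, "dz": 0, "wx": 0, "wy": 0, "wz": 0, "claw": 3.2}])

```text
time_s: 7.55
tool_pos: [0.4713, 0.0699, 0.3523]
ee_rot: [-1.134, 1.247, 1.101]
wrist_force: [1.1, -0.3, -0.3]
width: 0.376
```

Call:
servo_tool(series=[{"dx": -3, "dy": 4, "dz": 0, "wx": 0, "wy": 0, "wz": 0, "claw": 3.2}, {"dx": -3, "dy": 4, "dz": 0, "wx": 0, "wy": 0, "wz": 0, "claw": 3.2}, {"dx": -3, "dy": 4, "dz": 0, "wx": 0, "wy": 0, "wz": 0, "claw": 3.2}, {"dx": 0, "dy": 4.5, "dz": -2, "wx": 0, "wy": 0, "wz": 0, "claw": 3.2}, {"dx": 0, "dy": 0.5, "dz": -4.5, "wx": 0, "wy": 0, "wz": 0, "claw": 3.2}])

```text
time_s: 8.05
tool_pos: [0.3828, 0.2473, 0.2919]
ee_rot: [-1.138, 1.23, 1.099]
wrist_force: [1.1, -0.7, 0.6]
width: 0.371
```

Call:
servo_tool(series=[{"dx": 0, "dy": 0, "dz": -2, "wx": 0, "wy": 0, "wz": 0, "claw": 3.2}, {"dx": 0, "dy": 0, "dz": 0, "wx": 0, "wy": 0, "wz": 0, "claw": 3.2}])

```text
time_s: 8.25
tool_pos: [0.3795, 0.2484, 0.2674]
ee_rot: [-1.141, 1.233, 1.105]
wrist_force: [0.2, 0.0, 0.3]
width: 0.377
```

```bash
cat > st.py <<'E'
from m import *
s=arm.state();a=R.from_rotvec(s['ee_rot']).as_matrix()[:,0]
print('pos',s['tool_pos'].round(4),'jaw',round(toolyaw(s),2),'levelfix wx,wy',np.degrees([-a[1],a[0]]).round(2),'F',s['wrist_force'].round(1),s['width'].round(3),s['joint_pos'].round(2))
E
python3 - <<'E'
import st
from m import *
d=grab('wrist');save(d,'i.png');h=cv2.cvtColor(d['img'],cv2.COLOR_RGB2HSV);P=cloud(d)
y=(h[...,0]>18)&(h[...,0]<36)&(h[...,1]>140)&(P[...,2]>.02)&(P[...,2]<.04)&(abs(P[...,0]-.39)<.08)
print('fin',y.sum(),rect(cast(d,y,.029)),rect(P[y]),np.median(P[y][:,2]))
b=(h[...,1]<50)&(h[...,2]>110)&(P[...,2]>.002)&(P[...,2]<.009)&(abs(P[...,0]-.39)<.075)&(abs(P[...,1]-.245)<.05)
print('blade',b.sum(),rect(P[b]),np.median(P[b][:,2]))
E
```

```text
Traceback (most recent call last):
  File "st.py", line 3, in <module>
    print('pos',s['tool_pos'].round(4),'jaw',round(toolyaw(s),2),'levelfix wx,wy',np.degrees([-a[1],a[0]]).round(2),'F',s['wrist_force'].round(1),s['width'].round(3),s['joint_pos'].round(2))
                                                                                                                                                  ^^^^^^^^^^^^^^^^
AttributeError: 'float' object has no attribute 'round'
```

```bash
sed -i "s/s\['width'\].round(3)/s['width']/" st.py
python3 - <<'E'
import st
from m import *
d=grab('wrist');save(d,'i.png');h=cv2.cvtColor(d['img'],cv2.COLOR_RGB2HSV);P=cloud(d)
y=(h[...,0]>18)&(h[...,0]<36)&(h[...,1]>140)&(P[...,2]>.02)&(P[...,2]<.04)&(abs(P[...,0]-.39)<.08)
print('fin',y.sum(),rect(cast(d,y,.029)),rect(P[y]),np.median(P[y][:,2]))
b=(h[...,1]<50)&(h[...,2]>110)&(P[...,2]>.002)&(P[...,2]<.009)&(abs(P[...,0]-.39)<.075)&(abs(P[...,1]-.245)<.05)
print('blade',b.sum(),rect(P[b]),np.median(P[b][:,2]))
E
```

```text
pos [0.3795 0.2484 0.2674] jaw 83.67 levelfix wx,wy [-0.06  1.91] F [0.2 0.  0.3] 0.37654648363408655 [ 0.43  0.11 -0.29  1.14 -0.01  0.54]
fin 52 (array([379.7, 238.8]), array([10.7, 42.7]), -25.7) (array([380.9, 238.5]), array([11. , 42.8]), -25.8) 0.026925728577762043
blade 3154 (array([387.1, 244. ]), array([ 59.3, 109.5]), -8.1) 0.0055361036698603205
```

View pics/i.png

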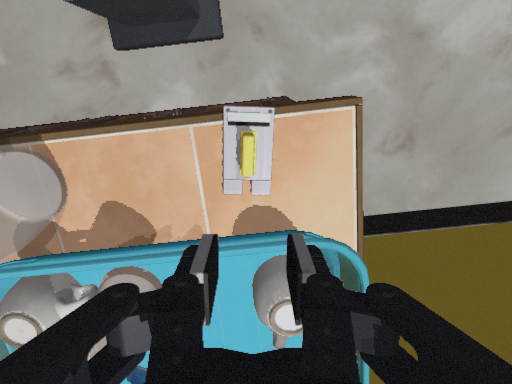

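The view shows the straight blade at (248,150), notch pointing down the image (+x), with the rack rim starting at row ~235.

```bash
python3 - <<'E'
from m import *
d=load('wrist');h=cv2.cvtColor(d['img'],cv2.COLOR_RGB2HSV);P=cloud(d)
print(h[150,248],h[170,248],h[140,248])
y=(h[...,0]>18)&(h[...,0]<40)&(h[...,1]>140)&(h[...,2]>100);y[:115]=0;y[200:]=0;y[:,:225]=0;y[:,275:]=0
t=y&(P[...,2]>.0255)&(P[...,2]<.035);print(y.sum(),np.percentile(P[y][:,2],[5,50,95]),t.sum(),rect(cast(d,t,.029)))
r=(h[...,0]>85)&(h[...,0]<105)&(h[...,1]>120)&(P[...,2]>.01)&(abs(P[...,1]-.245)<.07)
print('rack', P[r].min(0),[ (z,P[r&(P[...,2]>z)][:,0].min().round(3)) for z in (.02,.04,.06,.08,.1) if (r&(P[...,2]>z)).any()])
E
```

```text
[ 30 113 214] [ 31 106 216] [ 30 114 214]
144 [0.00656938 0.00841716 0.02810989] 38 (array([378.4, 239.4]), array([10.1, 38.2]), -24.7)
rack [0.30097597 0.17500222 0.01753973] [(0.02, np.float64(0.301)), (0.04, np.float64(0.301)), (0.06, np.float64(0.301)), (0.08, np.float64(0.301)), (0.1, np.float64(0.301))]
```

```bash
python3 - <<'E'
from m import *
d=load('wrist');h=cv2.cvtColor(d['img'],cv2.COLOR_RGB2HSV);P=cloud(d)
y=(h[...,0]>24)&(h[...,0]<40)&(h[...,1]>85);y[:115]=0;y[200:]=0;y[:,:225]=0;y[:,275:]=0
t=y&(P[...,2]>.0265)&(P[...,2]<.035);print(y.sum(),t.sum(),rect(cast(d,t,.029)),np.median(P[t][:,2]))
r=(h[...,0]>85)&(h[...,0]<105)&(h[...,1]>100);r[:200]=0;r[260:]=0;r[:,:215]=0;r[:,285:]=0;q=P[r];o=q[:,0].argsort()[::60][:8]
print(q[o].round(3),q[:,2].max())
E
```

```text
678 470 (array([386.6, 244.3]), array([13.7, 48.6]), -6.8) 0.029180556382736145
[[0.301 0.257 0.408]
 [0.458 0.257 0.109]
 [0.458 0.27  0.111]
 [0.459 0.208 0.112]
 [0.459 0.227 0.115]
 [0.46  0.241 0.117]
 [0.461 0.211 0.113]
 [0.461 0.248 0.113]] 0.40795030096283136
```

Call:
servo_tool(series=[{"dx": 0.7, "dy": -0.4, "dz": -3, "wx": 0, "wy": 1.9, "wz": -1.7, "claw": 3}, {"dx": 0, "dy": 0, "dz": -4.8, "wx": 0, "wy": 0, "wz": 0, "claw": 3}, {"dx": 0, "dy": 0, "dz": -4.8, "wx": 0, "wy": 0, "wz": 0, "claw": 3}, {"dx": 0, "dy": 0, "dz": -4, "wx": 0, "wy": 0, "wz": 0, "claw": 3}, {"dx": 0, "dy": 0, "dz": -2, "wx": 0, "wy": 0, "wz": 0, "claw": 3}])

```text
time_s: 8.8
tool_pos: [0.3965, 0.2455, 0.0879]
ee_rot: [-1.103, 1.253, 1.092]
wrist_force: [-1.0, -0.9, 1.4]
width: 0.352
```

```bash
python3 st.py
```

```text
pos [0.3965 0.2455 0.0879] jaw 81.64 levelfix wx,wy [-0.51  1.12] F [-1.  -0.9  1.4] 0.3518181176112283 [ 0.4   0.31 -0.55  0.69  0.    0.54]
```

Call:
servo_tool(series=[{"dx": -1.0, "dy": -0.1, "dz": -2, "wx": -0.5, "wy": 1.1, "wz": 0.3, "claw": 3}, {"dx": 0, "dy": 0, "dz": -1.5, "wx": 0, "wy": 0, "wz": 0, "claw": 3}, {"dx": 0, "dy": 0, "dz": 0, "wx": 0, "wy": 0, "wz": 0, "claw": 3}])

```text
time_s: 9.1
tool_pos: [0.3893, 0.2437, 0.0528]
ee_rot: [-1.103, 1.273, 1.102]
wrist_force: [0.6, -0.3, 0.3]
width: 0.351
```

```bash
python3 st.py
```

```text
pos [0.3893 0.2437 0.0528] jaw 81.74 levelfix wx,wy [-0.02  0.07] F [ 0.6 -0.3  0.3] 0.35133515445583213 [ 0.4   0.36 -0.59  0.62 -0.    0.54]
```

Call:
servo_tool(series=[{"dx": -0.25, "dy": 0.05, "dz": -2, "wx": 0, "wy": 0, "wz": 0.2, "claw": 3}, {"dx": 0, "dy": 0, "dz": -1.4, "wx": 0, "wy": 0, "wz": 0, "claw": 3}, {"dx": 0, "dy": 0, "dz": -0.4, "wx": 0, "wy": 0, "wz": 0, "claw": 3}, {"dx": 0, "dy": 0, "dz": 0, "wx": 0, "wy": 0, "wz": 0, "claw": 3}])

```text
time_s: 9.5
tool_pos: [0.3938, 0.2455, 0.0197]
ee_rot: [-1.104, 1.263, 1.098]
wrist_force: [-0.7, -0.9, 0.0]
width: 0.351
```

```bash
python3 st.py
```

```text
pos [0.3938 0.2455 0.0197] jaw 81.77 levelfix wx,wy [-0.23  0.58] F [-0.7 -0.9  0. ] 0.35066731447768 [ 0.4   0.41 -0.62  0.52 -0.    0.54]
```

Call:
servo_tool(series=[{"dx": -0.6, "dy": -0.1, "dz": -0.4, "wx": -0.2, "wy": 0.5, "wz": 0.2, "claw": 3}, {"dx": 0, "dy": 0, "dz": -0.2, "wx": 0, "wy": 0, "wz": 0, "claw": 3}, {"dx": 0, "dy": 0, "dz": 0, "wx": 0, "wy": 0, "wz": 0, "claw": 3}])

```text
time_s: 9.8
tool_pos: [0.3896, 0.2451, 0.016]
ee_rot: [-1.106, 1.268, 1.103]
wrist_force: [0.3, -0.1, -0.5]
width: 0.349
```

```bash
python3 st.py
```

```text
pos [0.3896 0.2451 0.016 ] jaw 81.96 levelfix wx,wy [-0.1   0.26] F [ 0.3 -0.1 -0.5] 0.3489778582105192 [ 0.4   0.42 -0.63  0.52 -0.    0.54]
```

Call:
servo_tool(series=[{"dx": -0.3, "dy": -0.08, "dz": -0.35, "wx": -0.1, "wy": 0.3, "wz": 0, "claw": 3}, {"dx": 0, "dy": 0, "dz": 0, "wx": 0, "wy": 0, "wz": 0, "claw": 1.5}, {"dx": 0, "dy": 0, "dz": 0, "wx": 0, "wy": 0, "wz": 0, "claw": 0.5}, {"dx": 0, "dy": 0, "dz": 0, "wx": 0, "wy": 0, "wz": 0, "claw": 0.5}, {"dx": 0, "dy": 0, "dz": 0, "wx": 0, "wy": 0, "wz": 0, "claw": 0.5}], newtons=60)

```text
time_s: 10.3
tool_pos: [0.3866, 0.2444, 0.013]
ee_rot: [-1.105, 1.272, 1.106]
wrist_force: [0.2, 0.7, -0.8]
width: 0.144
```

```bash
python3 st.py
```

```text
pos [0.3866 0.2444 0.013 ] jaw 81.98 levelfix wx,wy [-0.01 -0.02] F [ 0.2  0.7 -0.8] 0.14419498457362107 [ 0.4   0.42 -0.63  0.51  0.    0.54]
```

Gripped, centred and level. Lifting, then carrying it over the jug.

Call:
servo_tool(series=[{"dx": 0, "dy": 0, "dz": 1, "wx": 0, "wy": 0, "wz": 0, "claw": 0.5}, {"dx": 0, "dy": 0, "dz": 3, "wx": 0, "wy": 0, "wz": 0, "claw": 0.5}, {"dx": 0, "dy": 0, "dz": 4.8, "wx": 0, "wy": 0, "wz": 0, "claw": 0.5}, {"dx": 0, "dy": 0, "dz": 4.8, "wx": 0, "wy": 0, "wz": 0, "claw": 0.5}, {"dx": 0, "dy": 0, "dz": 4.8, "wx": 0, "wy": 0, "wz": 0, "claw": 0.5}])

```text
time_s: 10.8
tool_pos: [0.3799, 0.2415, 0.1994]
ee_rot: [-1.103, 1.286, 1.112]
wrist_force: [1.4, 0.2, -1.9]
width: 0.149
```

Call:
servo_tool(series=[{"dx": 0, "dy": 0, "dz": 4.8, "wx": 0, "wy": 0, "wz": 0, "claw": 0.5}, {"dx": 0, "dy": 0, "dz": 4.8, "wx": 0, "wy": 0, "wz": 0, "claw": 0.5}, {"dx": 0, "dy": 0, "dz": 4, "wx": 0, "wy": 0, "wz": 0, "claw": 0.5}, {"dx": 2, "dy": -3, "dz": 1, "wx": 0, "wy": 0, "wz": 0, "claw": 0.5}, {"dx": 2.5, "dy": -4, "dz": 0, "wx": 0, "wy": 0, "wz": 0, "claw": 0.5}])

```text
time_s: 11.3
tool_pos: [0.4226, 0.173, 0.3614]
ee_rot: [-1.11, 1.27, 1.112]
wrist_force: [1.1, 0.2, -2.8]
width: 0.143
```

Call:
servo_tool(series=[{"dx": 2.5, "dy": -4, "dz": 0, "wx": 0, "wy": 0, "wz": 0, "claw": 0.5}, {"dx": 2, "dy": -4.5, "dz": 0, "wx": 0, "wy": 0, "wz": 0, "claw": 0.5}, {"dx": 1, "dy": -4.8, "dz": 0, "wx": 0, "wy": 0, "wz": -2, "claw": 0.5}, {"dx": 0, "dy": -5, "dz": 0, "wx": 0, "wy": 0, "wz": -3, "claw": 0.5}, {"dx": 0, "dy": -5, "dz": 0, "wx": 0, "wy": 0, "wz": -3, "claw": 0.5}])

```text
time_s: 11.8
tool_pos: [0.4785, -0.0635, 0.3652]
ee_rot: [-1.007, 1.322, 1.005]
wrist_force: [0.5, 0.2, -1.5]
width: 0.147
```

Call:
servo_tool(series=[{"dx": 0.3, "dy": -4.9, "dz": 0, "wx": 0, "wy": 0, "wz": -3, "claw": 0.5}, {"dx": 0.3, "dy": -4.9, "dz": 0, "wx": 0, "wy": 0, "wz": 0, "claw": 0.5}, {"dx": 0.3, "dy": -4.5, "dz": 0, "wx": 0, "wy": 0, "wz": 0, "claw": 0.5}, {"dx": 0, "dy": -1.8, "dz": -4, "wx": 0, "wy": 0, "wz": 0, "claw": 0.5}, {"dx": 0, "dy": 0, "dz": -4.8, "wx": 0, "wy": 0, "wz": 0, "claw": 0.5}])

```text
time_s: 12.3
tool_pos: [0.4867, -0.2368, 0.2833]
ee_rot: [-0.969, 1.343, 0.947]
wrist_force: [0.7, -0.8, -2.3]
width: 0.145
```

Call:
servo_tool(series=[{"dx": 0, "dy": 0, "dz": -4.8, "wx": 0, "wy": 0, "wz": 0, "claw": 0.5}, {"dx": 0, "dy": 0, "dz": -4.8, "wx": 0, "wy": 0, "wz": 0, "claw": 0.5}, {"dx": 0, "dy": 0, "dz": -4, "wx": 0, "wy": 0, "wz": 0, "claw": 0.5}, {"dx": 0, "dy": 0, "dz": 0, "wx": 0, "wy": 0, "wz": 0, "claw": 0.5}])

```text
time_s: 12.7
tool_pos: [0.4815, -0.2357, 0.1399]
ee_rot: [-0.961, 1.346, 0.95]
wrist_force: [-1.3, -0.0, -2.0]
width: 0.144
```

```bash
python3 st.py
```

```text
pos [ 0.4815 -0.2357  0.1399] jaw 70.59 levelfix wx,wy [0.17 0.41] F [-1.3 -0.  -2. ] 0.14409825530221734 [-0.59  0.37 -0.29  0.9   0.   -0.25]
```

Call:
servo_tool(series=[{"dx": 1.1, "dy": 0.1, "dz": -2, "wx": 0.2, "wy": 0.4, "wz": 0.2, "claw": 0.5}, {"dx": 0, "dy": 0, "dz": -3, "wx": 0, "wy": 0, "wz": 0, "claw": 0.5}, {"dx": 0, "dy": 0, "dz": -2, "wx": 0, "wy": 0, "wz": 0, "claw": 0.5}, {"dx": 0, "dy": 0, "dz": 0, "wx": 0, "wy": 0, "wz": 0, "claw": 0.5}])

```text
time_s: 13.1
tool_pos: [0.4961, -0.2365, 0.0764]
ee_rot: [-0.963, 1.346, 0.954]
wrist_force: [-0.6, 0.4, -1.5]
width: 0.147
```

```bash
python3 st.py;  python3 - <<'E'
from m import *
d=grab('wrist');s=grab('side');save(d,'j.png')
a=np.hstack([cv2.resize(d['img'],(400,300)),cv2.resize(s['img'][140:215,180:280],(400,300))]);cv2.imwrite('pics/k.png',a[:,:,::-1])
h=cv2.cvtColor(d['img'],cv2.COLOR_RGB2HSV);P=cloud(d)
rim=(h[...,1]<60)&(h[...,2]>110)&(abs(P[...,2]-.026)<.003)&(abs(P[...,0]-.5)<.15)&(abs(P[...,1]+.235)<.09)
print('rim',rim.sum(),rect(P[rim]))
E
```

```text
pos [ 0.4961 -0.2365  0.0764] jaw 70.81 levelfix wx,wy [0.17 0.31] F [-0.6  0.4 -1.5] 0.1473936144019297 [-0.58  0.47 -0.33  0.77  0.   -0.24]
rim 7858 (array([ 510.2, -241.4]), array([ 90.5, 175.4]), -19.5)
```

View pics/k.png

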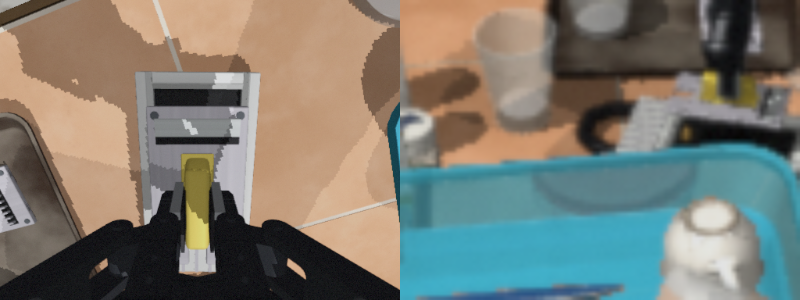

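The picture shows the straight blade held level over the pocket, with the toothed blade in the tray at the left edge. The rim measures the same as before, so the target is TCP ≈ (0.4928, -0.2349).

Call:
servo_tool(series=[{"dx": -0.35, "dy": 0.15, "dz": -1.5, "wx": 0.2, "wy": 0.3, "wz": -0.1, "claw": 0.5}, {"dx": 0, "dy": 0, "dz": -1, "wx": 0, "wy": 0, "wz": 0, "claw": 0.5}, {"dx": 0, "dy": 0, "dz": 0, "wx": 0, "wy": 0, "wz": 0, "claw": 0.5}])

```text
time_s: 13.5
tool_pos: [0.496, -0.2373, 0.0561]
ee_rot: [-0.964, 1.346, 0.95]
wrist_force: [-0.2, 0.7, -1.9]
width: 0.15
```

```bash
python3 st.py
```

```text
pos [ 0.496  -0.2373  0.0561] jaw 70.7 levelfix wx,wy [0.27 0.46] F [-0.2  0.7 -1.9] 0.14979230882193859 [-0.58  0.49 -0.35  0.72  0.   -0.24]
```

Call:
servo_tool(series=[{"dx": -0.32, "dy": 0.24, "dz": -0.5, "wx": 0.25, "wy": 0.4, "wz": 0, "claw": 0.5}, {"dx": 0, "dy": 0, "dz": -0.3, "wx": 0, "wy": 0, "wz": 0, "claw": 0.5}, {"dx": 0, "dy": 0, "dz": 0, "wx": 0, "wy": 0, "wz": 0, "claw": 0.5}, {"dx": 0, "dy": 0, "dz": 0, "wx": 0, "wy": 0, "wz": 0, "claw": 0.5}])

```text
time_s: 13.9
tool_pos: [0.4926, -0.2348, 0.0478]
ee_rot: [-0.958, 1.349, 0.957]
wrist_force: [-0.9, 0.3, -1.1]
width: 0.149
```

```bash
python3 st.py
```

```text
pos [ 0.4926 -0.2348  0.0478] jaw 70.7 levelfix wx,wy [-0.    0.03] F [-0.9  0.3 -1.1] 0.14869108664176367 [-0.58  0.5  -0.36  0.71  0.   -0.24]
```

Aligned to within a millimetre. Lowering slowly while watching the force.

Call:
servo_tool(series=[{"dx": 0, "dy": 0, "dz": -0.3, "wx": 0, "wy": 0, "wz": 0, "claw": 0.5}, {"dx": 0, "dy": 0, "dz": -0.2, "wx": 0, "wy": 0, "wz": 0, "claw": 0.5}, {"dx": 0, "dy": 0, "dz": 0, "wx": 0, "wy": 0, "wz": 0, "claw": 0.5}])

```text
time_s: 14.2
tool_pos: [0.4929, -0.235, 0.0427]
ee_rot: [-0.958, 1.349, 0.957]
wrist_force: [0.6, 0.8, -1.3]
width: 0.148
```

Call:
servo_tool(series=[{"dx": 0, "dy": 0, "dz": -0.2, "wx": 0, "wy": 0, "wz": 0, "claw": 0.5}, {"dx": 0, "dy": 0, "dz": -0.1, "wx": 0, "wy": 0, "wz": 0, "claw": 0.5}, {"dx": 0, "dy": 0, "dz": 0, "wx": 0, "wy": 0, "wz": 0, "claw": 0.5}])

```text
time_s: 14.5
tool_pos: [0.4929, -0.235, 0.0394]
ee_rot: [-0.958, 1.349, 0.957]
wrist_force: [-1.0, -0.1, -1.8]
width: 0.148
```

```bash
python3 st.py
```

```text
pos [ 0.4929 -0.235   0.0394] jaw 70.7 levelfix wx,wy [0.02 0.07] F [-1.  -0.1 -1.8] 0.1479314038650454 [-0.58  0.51 -0.37  0.69  0.   -0.24]
```

Now past the pin tip height with no contact; continuing.

Call:
servo_tool(series=[{"dx": 0, "dy": 0, "dz": -0.25, "wx": 0, "wy": 0, "wz": 0, "claw": 0.5}, {"dx": 0, "dy": 0, "dz": 0, "wx": 0, "wy": 0, "wz": 0, "claw": 0.5}])

```text
time_s: 14.7
tool_pos: [0.4929, -0.235, 0.0367]
ee_rot: [-0.958, 1.349, 0.957]
wrist_force: [-0.1, 0.5, -1.8]
width: 0.145
```

Call:
servo_tool(series=[{"dx": 0, "dy": 0, "dz": -0.25, "wx": 0, "wy": 0, "wz": 0, "claw": 0.5}, {"dx": 0, "dy": 0, "dz": 0, "wx": 0, "wy": 0, "wz": 0, "claw": 0.5}])

```text
time_s: 14.9
tool_pos: [0.4929, -0.235, 0.034]
ee_rot: [-0.958, 1.349, 0.957]
wrist_force: [-0.1, -0.2, -2.4]
width: 0.148
```

Call:
servo_tool(series=[{"dx": 0, "dy": 0, "dz": -0.2, "wx": 0, "wy": 0, "wz": 0, "claw": 0.5}, {"dx": 0, "dy": 0, "dz": 0, "wx": 0, "wy": 0, "wz": 0, "claw": 0.5}])

```text
time_s: 15.1
tool_pos: [0.4929, -0.235, 0.0318]
ee_rot: [-0.958, 1.349, 0.957]
wrist_force: [-0.2, 0.4, -1.9]
width: 0.146
```

Call:
servo_tool(series=[{"dx": 0, "dy": 0, "dz": -0.15, "wx": 0, "wy": 0, "wz": 0, "claw": 0.5}, {"dx": 0, "dy": 0, "dz": 0, "wx": 0, "wy": 0, "wz": 0, "claw": 0.5}])

```text
time_s: 15.3
tool_pos: [0.4929, -0.235, 0.0302]
ee_rot: [-0.958, 1.349, 0.957]
wrist_force: [-0.7, -0.5, -1.7]
width: 0.148
```

Call:
servo_tool(series=[{"dx": 0, "dy": 0, "dz": -0.1, "wx": 0, "wy": 0, "wz": 0, "claw": 0.5}])

```text
time_s: 15.4
tool_pos: [0.4931, -0.2351, 0.0293]
ee_rot: [-0.958, 1.349, 0.956]
wrist_force: [0.1, 0.3, -2.6]
width: 0.148
```

Call:
servo_tool(series=[{"dx": 0, "dy": 0, "dz": -0.1, "wx": 0, "wy": 0, "wz": 0, "claw": 0.5}])

```text
time_s: 15.5
tool_pos: [0.4931, -0.2351, 0.029]
ee_rot: [-0.959, 1.349, 0.956]
wrist_force: [-5.6, 5.1, 22.7]
width: 0.143
```

Contact came exactly at the seated height. Releasing and retreating.

Call:
servo_tool(series=[{"dx": 0, "dy": 0, "dz": 0, "wx": 0, "wy": 0, "wz": 0, "claw": 2}, {"dx": 0, "dy": 0, "dz": 0, "wx": 0, "wy": 0, "wz": 0, "claw": 3}, {"dx": 0, "dy": 0, "dz": 0.3, "wx": 0, "wy": 0, "wz": 0, "claw": 3}, {"dx": 0, "dy": 0, "dz": 2, "wx": 0, "wy": 0, "wz": 0, "claw": 3}, {"dx": 0, "dy": 0, "dz": 4, "wx": 0, "wy": 0, "wz": 0, "claw": 3}])

```text
time_s: 16.0
tool_pos: [0.4903, -0.2334, 0.0898]
ee_rot: [-0.953, 1.352, 0.962]
wrist_force: [1.0, 0.2, 0.4]
width: 0.349
```

Call:
servo_tool(series=[{"dx": 0, "dy": 0, "dz": 4.8, "wx": 0, "wy": 0, "wz": 0, "claw": 3}, {"dx": 0, "dy": 0, "dz": 4.8, "wx": 0, "wy": 0, "wz": 0, "claw": 3}, {"dx": 0, "dy": 0, "dz": 4.8, "wx": 0, "wy": 0, "wz": 0, "claw": 3}, {"dx": 0, "dy": 0, "dz": 3, "wx": 0, "wy": 0, "wz": 0, "claw": 3}, {"dx": 0, "dy": 0, "dz": 0, "wx": 0, "wy": 0, "wz": 0, "claw": 3}])

```text
time_s: 16.5
tool_pos: [0.4906, -0.2335, 0.2763]
ee_rot: [-0.958, 1.349, 0.957]
wrist_force: [0.5, -0.1, 0.1]
width: 0.357
```

```bash
python3 st.py; python3 - <<'E'
from m import *
S0=load('scene');d=grab('wrist');S=grab('scene')
a=np.hstack([cv2.resize(d['img'],(400,300)),cv2.resize(S['img'][130:250,190:410],(400,300))]);cv2.imwrite('pics/l.png',a[:,:,::-1])
h=cv2.cvtColor(d['img'],cv2.COLOR_RGB2HSV);P=cloud(d)
near=(abs(P[...,0]-.493)<.07)&(abs(P[...,1]+.235)<.06)
y=near&(h[...,0]>20)&(h[...,0]<40)&(h[...,1]>85)&(P[...,2]>.042)&(P[...,2]<.05)
print('fin',y.sum(),rect(cast(d,y,.045)),np.median(P[y][:,2]))
ax=np.array([.944,-.33]);q=(P[...,:2]-[.4934,-.235]);X=q@ax;Y=q@[.33,.944]
for x0,y0 in ((-.045,-.022),(-.045,.022),(.045,-.022),(.045,.022),(0,.02),(0,-.02)):
    m=(abs(X-x0)<.006)&(abs(Y-y0)<.005)&(P[...,2]<.04);print((x0,y0),m.sum(),np.median(P[m][:,2]).round(4))
E
```

```text
pos [ 0.4906 -0.2335  0.2763] jaw 70.69 levelfix wx,wy [0.02 0.07] F [ 0.5 -0.1  0.1] 0.35742115703193933 [-0.58  0.31 -0.01  1.25  0.   -0.24]
fin 506 (array([ 493.3, -234.6]), array([13.7, 47.7]), -19.5) 0.04503053886545713
(-0.045, -0.022) 97 0.0228
(-0.045, 0.022) 84 0.0232
(0.045, -0.022) 70 0.0213
(0.045, 0.022) 75 0.0213
(0, 0.02) 73 0.0212
(0, -0.02) 74 0.0214
```

View pics/l.png

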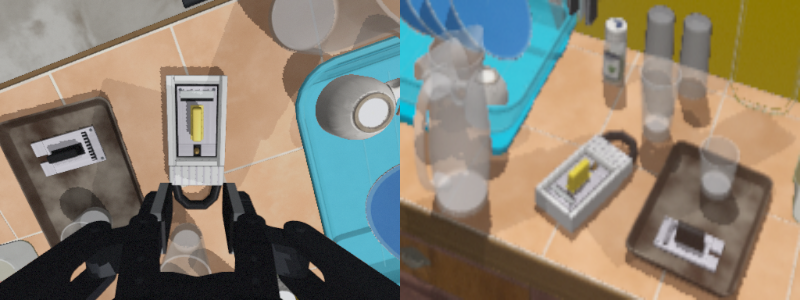

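The picture shows the yellow-grip blade in the pocket with the brass pin in its notch at (198,150), and the toothed blade flat in the tray. The jug, cup and glass are standing in place. Before handing in, I'll check the fin's slope, because the -x end read 2 mm high.

```bash
python3 - <<'E'
from m import *
d=load('wrist');h=cv2.cvtColor(d['img'],cv2.COLOR_RGB2HSV);P=cloud(d)
q=P[...,:2]-[.4934,-.235];X=q@[.944,-.33];Y=q@[.33,.944]
y=(abs(Y)<.006)&(h[...,0]>20)&(h[...,0]<40)&(P[...,2]>.04)&(P[...,2]<.05)
print('fin slope mm/mm',np.polyfit(X[y],P[y][:,2],1))
for x0 in (-.052,-.048,-.044,-.04,-.035,-.03): m=(abs(X-x0)<.002)&(abs(Y)<.022);print(x0,np.median(P[m][:,2]).round(4))
E
```

```text
fin slope mm/mm [-0.00154977  0.04513187]
-0.052 0.0215
-0.048 0.0226
-0.044 0.0238
-0.04 0.0231
-0.035 0.0219
-0.03 0.0214
```

The fin is level (slope 0.0015). The 2 mm is the raised cutting edge; the plate on either side of it reads 21 mm, which is the seated height. Handing in.

```bash
python3 -c "
from rig import arm
print(arm.close_job())"
```

```text
the job is handed in; nothing more can be done
None
```

The blade is changed. The toothed blade lies flat in the brown tray, clear of the cup. The straight blade is seated in the slicer's pocket with its notch over the brass pin. The job was handed in at about 16.6 s on the robot's clock, and `close_job` reports no verdict.

- **Straight blade:** the grip fin's top is 45.0 mm above the worktop, which is the seated height. It is level, in line with the slicer (yaw -19.5° against -19.4°), and centred to within about 1 mm. Contact on lowering came at exactly the seated height.
- **One reading looked off:** the straight blade's -x end first read about 2 mm high. A closer depth profile showed a narrow raised strip there, most likely the cutting edge, with the plate around it at the seated 21 mm.
- **Toothed blade:** its top face read about 8 mm above the worktop, as expected for lying flat on the tray floor.
- **Jug, cup and glass:** they look upright and in place in the last picture, though I did not re-measure their positions. The highest wrist force I saw was about 25 N, when the blades were set down.

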